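# Pack out the tile jig and hold the copper edging on

## Robot

A 6-joint arm with a two-finger parallel gripper is mounted at the origin on the work surface. World frame = base frame: x ahead of the robot, y to its left, z up, the work surface at z = 0. Lengths are in m, angles in degrees, forces in N, time in s.
With the tool pointing down it reaches from about 0.4 to 0.825 m from the base axis. Payload 7 kg.
Tool frame: the origin (TCP) lies between the finger pads; the fingertips stand 19 mm ahead of it and the grasp point (between the pads) is the TCP; z points along the fingers, y is the line along which they close (so a half turn about z gives the same grasp; the last joint's range is limited). The gripper opens to 88 mm and grips with 3 to 60 N. Pads are 19 mm wide; open, the fingers measure 130 mm over their backs; the gripper's body (78 mm by 193 mm) begins 47 mm behind the grasp point.
Start: joints at [-59.811, 20.546, 0.682, 0, -70.136, -16.507], TCP at [0.16, -0.656, 0.246] pointing down, gripper open.
Joint ranges: [-176.03, 176.03], [-82.01, 121.73], [-58.28, 71.71], [-173.87, 95.51], [-174.79, -0.11], [-173.66, 173.66]. Speed limits (degrees/s): [136.94, 136.94, 172.46, 180, 180, 180].

## Interface

Orientations are given as [roll, pitch, yaw] about the fixed x, y, z axes, in that order (R = Rz(yaw) Ry(pitch) Rx(roll)).
In Python, from plant import get_obs, snapshot, close_job, spot_in, spot_point gives the robot as it stands.
- The arm moves only by the tool play_rows, never from a script. Its argument "plan" is a list of rows, each a list of 6 numbers: the shift along the tool's x, y, z in cm, then the turn, a rotation vector about the tool's x, y, z in degrees. A call has 1 to 20 rows; each row shifts and turns the commanded pose from where the row before left it, along the tool's axes as they then stand; what a row does not reach is not made up. A row lasts 1/12 s, in which the tool goes at most 41.7 mm and 7.16 degrees, less where a joint would pass 70% of its speed; a pose out of reach is approached as far as the arm can. A call is refused whole if a number of a shift passes 4.17 or a number of a turn 7.16, either way. A call with a gripper value outside its range is refused whole. "grip" is the finger opening in cm, from 0 to 8.76, set as the call begins (left out, the last holds). The fingers move at their own pace and stop on an object; the grip force is fixed at half the most. Time passes only in rows, so rows that do not move let the fingers close. It gives the time, the measured TCP pose, the force, the opening and the grip force at its end, in the units of the state.
- get_obs(): the state, without advancing time (a new reading comes with each control period).
- snapshot(name): name is "side" or "top" or "wrist"; returns a dict with "frame" (400x640x3 uint8, red, green, blue), "fx", "fy", "cx", "cy" (pixels), "k1" (the pictures are not rectified: a ray, as slopes to the right and down, at radius r is drawn at 1 + k1 r^2 times it, then the intrinsics apply), "position" and "attitude" of the camera in the world. Camera axes: x right, y down, z forward; pixel columns grow to the right and rows downward; lengths in m; the calibration is good to about 2 mm. A picture is of the moment at which its call begins. There is no depth.
- close_job(): hands the job in; it is judged then, once.
Trained networks look in the newest picture that a camera, given by its name, has taken for a name from the list of things; names that differ only in an ending like _2 or _b are one class to them, and where a whole thing is asked for, a point or a joint stands for the part that bears it (a point fixed in the world has none). Each returns a list of dicts, best first, with "score" (0 to 1); they miss things now and then, are a little off and sometimes report something else, mostly with a low value. They report only what shows in the picture. A call takes as long as a camera call. They do not tell look-alikes from the thing itself.
- spot_in(camera, thing): "position" ([x, y, z] in m, in world coordinates, good to about 4 mm: the middle of the surface that is visible of it).
- spot_point(camera, thing): "position" ([x, y, z] in m, in world coordinates, good to about 4 mm: a listed point, or the origin of a listed thing).
The state is a dict: "clock": time; "joint_pos": joint angles; "qvel": joint speeds; "tau": joint torques, N m; "tool_pos": TCP position; "orientation": TCP orientation; "force": force on the tool from outside, world axes, zero at the start; "moment": the same for the moment, N m; "opening": finger opening in m; "gripper_force": force on a finger pad.
Only numpy, scipy, OpenCV 4.12 (cv2) and the standard library are available. Lean on these libraries where they do the work, as an engineer would, in place of code of your own. Each camera call takes 0.05 s, during which the arm holds its last target. There are 200 camera calls.

## Task

The copper edging has just been bedded onto the tile in the pressing jig, but the blue sliding jaw cannot reach it. Stand wooden packers square and side by side in the gap between the jaw and the edging until pushing the jaw by its red handle closes up solid on the stack and squeezes it against the edging, and finish while still holding the jaw firmly pushed home on the stack, with the packers themselves let go. Keep the packers you do not need out of the jig, and do not knock the crockery and tools about.

Things in the scene. Friction and masses are not known exactly. Their poses are not given: they have to be found in the camera images.
- jig: fixed wooden pressing jig: board 345 (x) x 150 (y) x 18 mm thick, from x = -140 to +205 mm. Origin: on the table, under the jaw's front face at rest; x points along the jaw's travel to the tile, z up. Jaw at x < 0 between two steel rails (tops 38 mm above the table), tile holder at x > 0. The gap between has the board's top as its floor and is open above and at both sides
- jaw (a joint): travel of the blue sliding jaw in m along the jig's x: 0 drawn back, where a spring holds it with 2.7 N, rising to 5 N at its end stop, 0.024. It springs back when let go. If it runs to 0.024 the gap is still too wide and needs another packer; if it stops solid sooner, the stack is closed
- jaw_handle (a point): red upright handle paddle on the jaw, 18 mm thick (along the jig's x) x 44 mm wide (y), rising from 41 to 103 mm above the table. This point: in its middle, 65 mm above the table, 90 mm behind the jaw's front face; moves with the jaw. The jaw's flat blue top in between is 41 mm above the table
- jaw_face (a point): middle of the jaw's flat brass front face (68 mm wide, 20 to 45 mm above the table), moves with the jaw; axes as the jig's
- panel: fixed tile holder on the jig's board, square to it: a glazed round-patterned tile (90 x 104 mm) with copper edging, 26 mm high in all; its place along the jig's x differs every time. Origin: on the board's top (18 mm above the table), in the plane of the edging's outer face, in the middle; x as the jig's, away from the gap
- edging (a point): middle of the copper edging's flat outer face (110 mm wide, 18 to 45 mm above the table), which bounds the gap; axes as the jig's. The gap with the jaw at rest, from jaw_face to this point, is 40 to 62 mm: two or three packers are needed
- packer0: loose wooden packer (shim), one of four alike: an upside-down T standing on a foot 14 mm thick (along its x) x 60 mm wide (along its y) x 26 mm high, with a yellow grip tab 12 mm (x) x 26 mm (y) in the middle that rises from 26 to 78 mm; 42 to 90 g. Origin: centre of the underside of the foot; z up
- packer1: loose wooden packer (shim), one of four alike: an upside-down T standing on a foot 14 mm thick (along its x) x 60 mm wide (along its y) x 26 mm high, with a yellow grip tab 12 mm (x) x 26 mm (y) in the middle that rises from 26 to 78 mm; 42 to 90 g. Origin: centre of the underside of the foot; z up
- packer2: loose wooden packer (shim), one of four alike: an upside-down T standing on a foot 14 mm thick (along its x) x 60 mm wide (along its y) x 26 mm high, with a yellow grip tab 12 mm (x) x 26 mm (y) in the middle that rises from 26 to 78 mm; 42 to 90 g. Origin: centre of the underside of the foot; z up
- packer3: loose wooden packer (shim), one of four alike: an upside-down T standing on a foot 14 mm thick (along its x) x 60 mm wide (along its y) x 26 mm high, with a yellow grip tab 12 mm (x) x 26 mm (y) in the middle that rises from 26 to 78 mm; 42 to 90 g. Origin: centre of the underside of the foot; z up
- bowl: blue bowl, 110 mm across, 45 mm high; a bystander, to be left alone; origin under its centre
- glass: amber tea glass, 66 mm across, 85 mm high; a bystander, to be left alone; origin under its centre
- tin: red tin with yellow label, 52 mm across, 60 mm high; a bystander, to be left alone; origin under its centre
- hammer: hammer lying flat, 240 mm long; a bystander, to be left alone; origin under its centre (handle to -x)
- mug: terracotta mug, 72 mm across, 70 mm high; a bystander, to be left alone; origin under its centre
- jarlid: copper jar lid with a knob, 68 mm across, 53 mm high; a bystander, to be left alone; origin under its centre
Mind the look-alikes: they are no part of the job. Leave any purple or white look-alike of the packer0 alone.

How it is judged (in metres and radians):
On the way, in this order (a step that is already met when the one before it is completed fails the run):
1. a packer stands square in the gap, let go, with the jaw drawn back ((((x of packer0 in the frame of jig above 0 m and x of packer0 in the frame of edging below 0 m and y of packer0 in the frame of jig between -0.02 and 0.02 m and z of packer0 in the frame of jig below 0.023 m and angle between packer0's own z axis and vertical below 0.2 rad and angle between the x axis of packer0 and the x axis of jig, either way round below 0.2 rad) and contact force between each of the fingers, the arm and packer0 below 0.5 N) or ((x of packer1 in the frame of jig above 0 m and x of packer1 in the frame of edging below 0 m and y of packer1 in the frame of jig between -0.02 and 0.02 m and z of packer1 in the frame of jig below 0.023 m and angle between packer1's own z axis and vertical below 0.2 rad and angle between the x axis of packer1 and the x axis of jig, either way round below 0.2 rad) and contact force between each of the fingers, the arm and packer1 below 0.5 N) or ((x of packer2 in the frame of jig above 0 m and x of packer2 in the frame of edging below 0 m and y of packer2 in the frame of jig between -0.02 and 0.02 m and z of packer2 in the frame of jig below 0.023 m and angle between packer2's own z axis and vertical below 0.2 rad and angle between the x axis of packer2 and the x axis of jig, either way round below 0.2 rad) and contact force between each of the fingers, the arm and packer2 below 0.5 N) or ((x of packer3 in the frame of jig above 0 m and x of packer3 in the frame of edging below 0 m and y of packer3 in the frame of jig between -0.02 and 0.02 m and z of packer3 in the frame of jig below 0.023 m and angle between packer3's own z axis and vertical below 0.2 rad and angle between the x axis of packer3 and the x axis of jig, either way round below 0.2 rad) and contact force between each of the fingers, the arm and packer3 below 0.5 N)) and value of joint jaw below 0.004 m), for 0.1 s.
2. the jaw is pushed and squeezes the packers against the copper edging ((contact force between panel and packer0 above 4 N or contact force between panel and packer1 above 4 N or contact force between panel and packer2 above 4 N or contact force between panel and packer3 above 4 N) and (contact force between jig and packer0 above 4 N or contact force between jig and packer1 above 4 N or contact force between jig and packer2 above 4 N or contact force between jig and packer3 above 4 N) and contact force between any of the fingers, the arm and jig above 4 N and value of joint jaw above 0.002 m), for 0.2 s.
At the end, for the whole second after the job is handed in: Robot pushes the jaw (over 4 N, jaw over 2 mm off rest); stack squeezed between jaw and edging (over 4 N on both); each packer stands in the gap, upright and square within 0.2 rad and within 20 mm of the centre line, or is over 75 mm from the edging; robot touches no packer (all of step 2 and ((x of packer0 in the frame of jig above 0 m and x of packer0 in the frame of edging below 0 m and y of packer0 in the frame of jig between -0.02 and 0.02 m and z of packer0 in the frame of jig below 0.023 m and angle between packer0's own z axis and vertical below 0.2 rad and angle between the x axis of packer0 and the x axis of jig, either way round below 0.2 rad) or horizontal distance between packer0 and edging above 0.075 m) and ((x of packer1 in the frame of jig above 0 m and x of packer1 in the frame of edging below 0 m and y of packer1 in the frame of jig between -0.02 and 0.02 m and z of packer1 in the frame of jig below 0.023 m and angle between packer1's own z axis and vertical below 0.2 rad and angle between the x axis of packer1 and the x axis of jig, either way round below 0.2 rad) or horizontal distance between packer1 and edging above 0.075 m) and ((x of packer2 in the frame of jig above 0 m and x of packer2 in the frame of edging below 0 m and y of packer2 in the frame of jig between -0.02 and 0.02 m and z of packer2 in the frame of jig below 0.023 m and angle between packer2's own z axis and vertical below 0.2 rad and angle between the x axis of packer2 and the x axis of jig, either way round below 0.2 rad) or horizontal distance between packer2 and edging above 0.075 m) and ((x of packer3 in the frame of jig above 0 m and x of packer3 in the frame of edging below 0 m and y of packer3 in the frame of jig between -0.02 and 0.02 m and z of packer3 in the frame of jig below 0.023 m and angle between packer3's own z axis and vertical below 0.2 rad and angle between the x axis of packer3 and the x axis of jig, either way round below 0.2 rad) or horizontal distance between packer3 and edging above 0.075 m) and contact force between each of the fingers, the arm and packer0 below 0.5 N and contact force between each of the fingers, the arm and packer1 below 0.5 N and contact force between each of the fingers, the arm and packer2 below 0.5 N and contact force between each of the fingers, the arm and packer3 below 0.5 N); the arm keeps its last pose, push and grip.
It fails at once if a piece of crockery or a tool is knocked (moved more than 25 mm) (distance of any of bowl, glass, tin, hammer, mug, jarlid from where it was at the start of the episode above 0.025 m).
It also fails if it takes over 72 s, if anything falls off the work surface, if the arm or the gripper's body presses on something with over 40 N, if the wrist force passes 120 N, or if a joint passes its speed limit or range.

## Working session

There is one attempt and no reset: what is moved stays moved. The work goes in short steps, Python scripts to look and compute and a tool call to move; the robot and the scene stay as the last step left them, time stands still between calls to the robot, and variables do not carry over. Pictures are saved under pics/ and viewed, at most 12 in all, crops included, and the job is handed in when it is done.

Besides the shell and the picture viewer there is one more tool, called by a JSON object that holds its "fn" and its "kwargs". play_rows: Moves the arm, as the interface text tells. Its arguments: {"type":"object","properties":{"plan":{"type":"array","items":{"type":"array","items":{"type":"number"}}},"grip":{"type":"number"}},"required":["plan"]}

```bash
mkdir -p pics; ls; python3 - <<'E'
from plant import *
import cv2
o=get_obs();print({k:o[k] for k in('clock','tool_pos','orientation','force','opening')})
for c in('top','side'):
    s=snapshot(c);cv2.imwrite(f'pics/{c}1.png',s['frame'][:,:,::-1])
    print(c,s['position'],s['attitude'],s['fx'],s['k1'])
    for n in('jig','jaw_handle','jaw_face','edging','panel','packer0','bowl','glass','tin','hammer','mug','jarlid'):
        print(n,[( [round(float(v),3) for v in d['position']],round(d['score'],2)) for d in spot_point(c,n)][:7])
E
```

```text
pics
{'clock': 0.0, 'tool_pos': array([ 0.15954198, -0.6553971 ,  0.24462571]), 'orientation': array([ 1.79905015e+02, -7.58601790e-03, -1.66324027e+02]), 'force': array([ 0.04306957,  0.32156887, -0.11345566]), 'opening': 0.0872874851121973}
top [ 0.44376489 -0.00530332  1.48930682] [-176.62285131    0.39017179  -89.88698022] 514.8902488424602 -0.015808039922443274
jig [([0.598, 0.026, -0.002], 0.75), ([0.639, 0.021, 0.02], 0.46)]
jaw_handle [([0.509, 0.033, 0.063], 0.6)]
jaw_face [([0.602, 0.022, 0.029], 0.82), ([0.511, 0.035, 0.065], 0.45)]
edging [([0.641, 0.023, 0.026], 0.7)]
panel [([0.641, 0.023, 0.02], 0.76), ([0.715, -0.247, -0.004], 0.6)]
packer0 [([0.453, 0.291, 0.002], 0.64), ([0.462, -0.268, 0.001], 0.6), ([0.344, -0.34, 0.005], 0.58), ([0.532, -0.344, -0.001], 0.57), ([0.572, -0.203, 0.004], 0.51), ([0.588, 0.31, -0.001], 0.5), ([0.607, -0.296, 0.0], 0.49)]
bowl [([0.527, 0.467, 0.003], 0.77), ([0.454, 0.295, -0.001], 0.53), ([0.716, -0.248, 0.001], 0.45), ([0.642, 0.022, 0.019], 0.42)]
glass [([0.416, 0.454, 0.0], 0.79)]
tin [([0.727, 0.253, -0.001], 0.56)]
hammer [([0
[... 368 characters left out ...]
0.73), ([0.6, 0.024, 0.001], 0.69)]
jaw_face [([0.599, 0.026, 0.034], 0.94), ([0.453, 0.291, 0.002], 0.69)]
edging [([0.641, 0.022, 0.034], 0.85)]
panel [([0.643, 0.02, 0.023], 0.55)]
packer0 [([0.578, -0.199, 0.006], 0.86), ([0.606, -0.296, 0.003], 0.85), ([0.453, 0.295, 0.003], 0.71), ([0.535, -0.341, 0.003], 0.64), ([0.459, -0.27, 0.0], 0.6), ([0.35, -0.338, 0.001], 0.58), ([0.587, 0.316, -0.002], 0.53)]
bowl [([0.671, -0.421, 0.002], 0.68), ([0.531, 0.469, 0.001], 0.63)]
glass []
tin [([0.729, 0.252, 0.0], 0.65)]
hammer [([0.422, -0.45, 0.002], 0.89), ([0.641, 0.02, 0.022], 0.62), ([0.532, 0.468, 0.002], 0.27)]
mug [([0.671, -0.416, -0.004], 0.87)]
jarlid [([0.715, -0.249, 0.002], 0.84)]
```

View pics/top1.png

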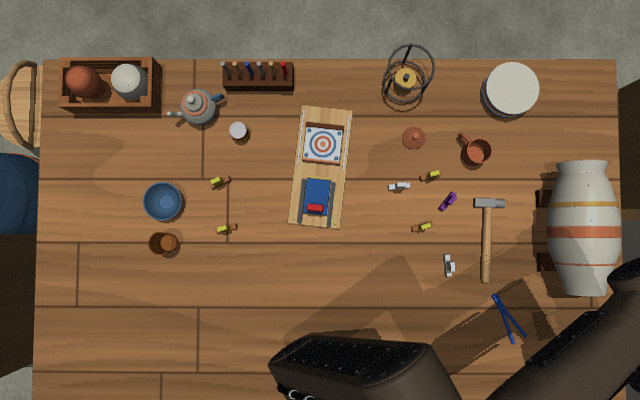

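View pics/side1.png

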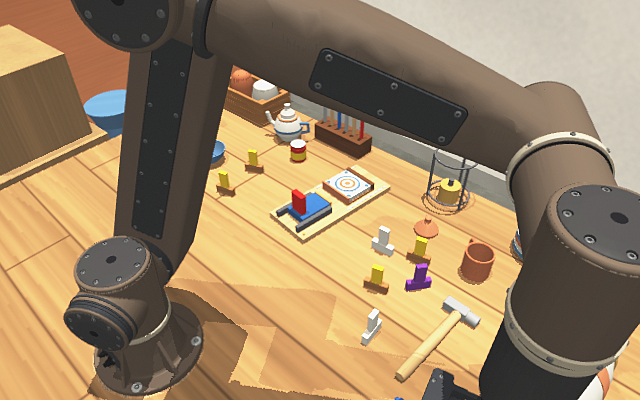

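Top view: the real yellow-tab packers stand at px (421,227), (432,175), (220,182) and (227,229). The look-alikes are white at (399,186) and (449,265), and purple at (448,202). The jig is at (320,165) with a gap of about 41 mm, so two packers should do. The side view agrees. Next I move above the two right-hand packers.

{"fn": "play_rows", "kwargs": {"plan": [[-3,2.03,0,0,0,0],[-3,2.03,0,0,0,0],[-3,2.03,0,0,0,0],[-3,2.03,0,0,0,0],[-3,2.03,0,0,0,0],[-3,2.03,0,0,0,0],[-3,2.03,0,0,0,0],[-3,2.03,0,0,0,0],[-3,2.03,0,0,0,0],[-3,2.03,0,0,0,0],[-3,2.03,0,0,0,0],[-3,2.03,0,0,0,0],[-3,2.03,0,0,0,0],[-3,2.03,0,0,0,0],[0,0,0,0,0,0],[0,0,0,0,0,0]], "grip": 5}}

```text
clock: 2.63
tool_pos: [0.5017, -0.2788, 0.2454]
orientation: [180.0, -0.0, -166.1]
force: [0.6, 0.3, -0.5]
opening: 0.05
gripper_force: 0.0
```

```bash
cat > h.py <<'E'
from plant import *
import numpy as np, cv2
from scipy.spatial.transform import Rotation as R
def rot(a): return R.from_euler('xyz',a,degrees=True)
def ground(s,uv,z):
    "pixel(s) -> world point at height z"
    u=(np.atleast_2d(uv)-[s['cx'],s['cy']])/[s['fx'],s['fy']]
    p=u.copy()
    for _ in range(8): p=u/(1+s['k1']*(p**2).sum(1,keepdims=True))
    d=rot(s['attitude']).apply(np.c_[p,np.ones(len(p))])
    c=np.array(s['position']); return c+d*((z-c[2])/d[:,2])[:,None]
def proj(s,P):
    q=rot(s['attitude']).inv().apply(np.atleast_2d(P)-s['position']); p=q[:,:2]/q[:,2:]
    return p*(1+s['k1']*(p**2).sum(1,keepdims=True))*[s['fx'],s['fy']]+[s['cx'],s['cy']]
def snap(c,f=None):
    s=snapshot(c)
    if f: cv2.imwrite('pics/'+f,s['frame'][:,:,::-1])
    return s
def go(xyz,yaw):
    "shift in tool axes (cm) after the turn, and turn about tool z"
    o=get_obs();y=o['orientation'][2];t=(y-yaw+90)%180-90   # tool z is down
    d=rot([180,0,y-t]).inv().apply(np.array(xyz)-o['tool_pos'])*100
    d0=rot([180,0,y]).inv().apply(np.array(xyz)-o['tool_pos'])*100
    print('turn z %.1f'%t,'shift after turn',d.round(2),'| without turn',d0.round(2),'t=%.2f'%o['clock'],'ori',o['orientation'].round(1),'force',o['force'].round(1))
E
python3 - <<'E'
from h import *
s=snap('wrist','w1.png')
for n in('packer0','jarlid'):print(n,[( [round(float(v),3) for v in d['position']],round(d['score'],2),proj(s,d['position']).round()[0]) for d in spot_point('wrist',n)][:6])
print(s['position'],s['attitude'],s['fx'])
go([.462,-.269,.2],-167)
E
```

```text
packer0 [([0.575, -0.201, 0.005], 0.86, array([371., 244.])), ([0.461, -0.272, 0.002], 0.79, array([340., 142.])), ([0.609, -0.295, 0.005], 0.73, array([293., 251.])), ([0.349, -0.342, 0.0], 0.73, array([303.,  25.])), ([0.534, -0.343, 0.001], 0.56, array([269., 187.]))]
jarlid [([0.716, -0.246, -0.001], 0.85, array([312., 325.]))]
[ 0.43229089 -0.29698521  0.38455081] [1.64530409e+02 6.48170173e-02 1.03843513e+02] 321.53047419963127
turn z 0.7 shift after turn [3.44 2.   4.56] | without turn [3.42 2.04 4.56] t=2.78 ori [ 180.    -0.  -166.3] force [-0.1  0.8 -0.4]
```

View pics/w1.png

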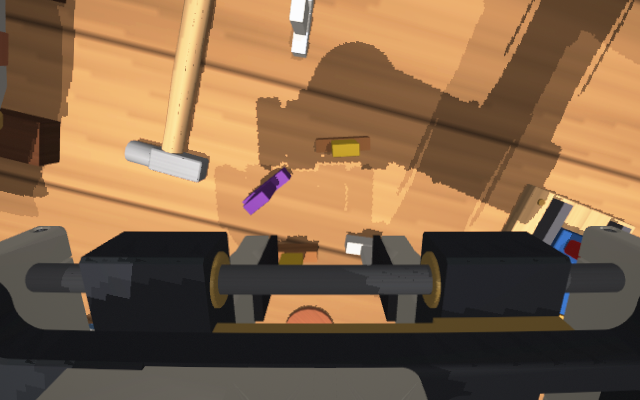

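The wrist view shows packer B at px (343,142), nearly square to the tool. The gripper partly hides packer A at (293,250), and purple is at (268,188). I'll fit yaw by matching a projected tab model to the yellow mask.

```bash
cat >> h.py <<'E'
from scipy.optimize import minimize
def box(x,y,yaw,hx,hy,z0,z1):
    c=np.array([[a*hx,b*hy] for a in(-1,1) for b in(-1,1)])
    t=np.radians(yaw);c=c@np.array([[np.cos(t),np.sin(t)],[-np.sin(t),np.cos(t)]])+[x,y]
    return np.vstack([np.c_[c,[z]*4] for z in(z0,z1)])
def fit_tab(shots,x,y,yaw,base=0):
    "tab pose from yellow masks; shots = pictures"
    K=6;data=[]
    for s in shots:
        u,v=proj(s,[x,y,base+.05])[0];r=40;x0,y0=int(u)-r,int(v)-r
        f=s['frame'][max(y0,0):y0+2*r,max(x0,0):x0+2*r];x0=max(x0,0);y0=max(y0,0)
        h=cv2.cvtColor(cv2.resize(f,None,fx=K,fy=K,interpolation=cv2.INTER_LINEAR),cv2.COLOR_RGB2HSV)
        data.append((s,cv2.inRange(h,(23,120,40),(34,255,255))>0,x0,y0))
    def cost(p):
        c=0
        for s,m,x0,y0 in data:
            q=((proj(s,box(p[0]/1e3,p[1]/1e3,p[2],.006,.013,base+.026,base+.078))-[x0,y0]+.5)*K).astype(np.float32)
            im=np.zeros(m.shape,np.uint8);cv2.fillConvexPoly(im,cv2.convexHull(q).round().astype(int),1)
            c+=1-(m&(im>0)).sum()/max(1,(m|(im>0)).sum())
        return c/len(data)
    best=min((minimize(cost,[x*1e3,y*1e3,w],method='Nelder-Mead',options=dict(initial_simplex=[[x*1e3,y*1e3,w],[x*1e3+5,y*1e3,w],[x*1e3,y*1e3+5,w],[x*1e3,y*1e3,w+12]])) for w in np.atleast_1d(yaw)),key=lambda r:r.fun)
    return best.x.round(1),round(best.fun,2)
E
python3 - <<'E'
from h import *
w=snap('wrist');t=snap('top');s=snap('side')
Y=[-10,5,20,35]
for n,S in(('w',[w]),('t',[t]),('wt',[w,t])): print('B',n,fit_tab(S,.461,-.270,Y))
for n,S in(('t',[t]),('s',[s]),('ts',[t,s])): print('A',n,fit_tab(S,.608,-.296,Y))
for c in(t,s):
  # tile: white/patterned top at z=.044
  a=ground(c,proj(c,[.69,.018,.044]),.044)
  u,v=proj(c,[.69,.018,.044])[0].astype(int);f=c['frame'];x0,y0=u-45,v-45
  g=cv2.cvtColor(f[y0:y0+90,x0:x0+90],cv2.COLOR_RGB2HSV)
  m=cv2.inRange(g,(0,0,150),(179,60,255));n,l,st,ce=cv2.connectedComponentsWithStats(m)
  k=1+st[1:,4].argmax();pts=np.argwhere(l==k)[:,::-1]+[x0,y0]
  P=ground(c,pts,.044)[:,:2]
  r=cv2.minAreaRect((P*1000).astype(np.float32));print('tile',r,len(P))
for c in('top','side'):
  for n in('jaw_face','jaw_handle','edging','jig'):print(c,n,np.round(spot_point(c,n)[0]['position'],4))
E
```

```text
B w (array([ 460.3, -270. ,   13.7]), np.float64(0.23))
B t (array([ 461., -270.,  -10.]), np.float64(1.0))
B wt (array([ 460.3, -270. ,   13.7]), np.float64(0.61))
A t (array([ 608., -296.,  -10.]), np.float64(1.0))
A s (array([ 606.6, -293.7,   25.4]), np.float64(0.22))
A ts (array([ 606.6, -293.7,   25.4]), np.float64(0.61))
tile ((691.3046875, 14.687503814697266), (103.51919555664062, 89.25872039794922), 83.67375183105469) 554
tile ((690.6707153320312, 10.90313720703125), (104.94403076171875, 86.67778778076172), 83.84407806396484) 378
top jaw_face [0.5989 0.0195 0.0275]
top jaw_handle [0.513  0.0328 0.0642]
top edging [0.6416 0.0192 0.0283]
top jig [ 0.5985  0.0268 -0.0016]
side jaw_face [0.5967 0.0276 0.0329]
side jaw_handle [0.5147 0.035  0.0669]
side edging [0.6411 0.0226 0.0336]
side jig [5.992e-01 1.990e-02 4.000e-04]
```

```bash
python3 -c "
from h import *
go([.4605,-.270,.058],-166.3)"
```

```text
turn z -0.0 shift after turn [ 3.63  1.97 18.76] | without turn [ 3.63  1.96 18.76] t=3.33 ori [-180.     0.  -166.3] force [0.6 0.4 0.5]
```

{"fn": "play_rows", "kwargs": {"plan": [[1.8,1,1,0,0,0],[1.8,1,2,0,0,0],[0,0,3,0,0,0],[0,0,3,0,0,0],[0,0,3,0,0,0],[0,0,2,0,0,0],[0,0,0,0,0,0],[0,0,0,0,0,0]]}}

```text
clock: 4.0
tool_pos: [0.4604, -0.2694, 0.1052]
orientation: [180.0, -0.1, -166.3]
force: [1.0, -0.8, 1.1]
opening: 0.0499
gripper_force: 0.0
```

```bash
python3 - <<'E'
from h import *
w=snap('wrist','w2.png')
print(fit_tab([w],.4605,-.270,[5,14,22]))
go([.4605,-.270,.058],-166.3)
E
```

```text
(array([ 460.8, -269.7,   23.5]), np.float64(0.33))
turn z 0.0 shift after turn [ 0.1  -0.01  4.84] | without turn [ 0.1  -0.01  4.84] t=4.05 ori [-180.     0.  -166.3] force [ 0.5 -0.5  0.3]
```

View pics/w2.png

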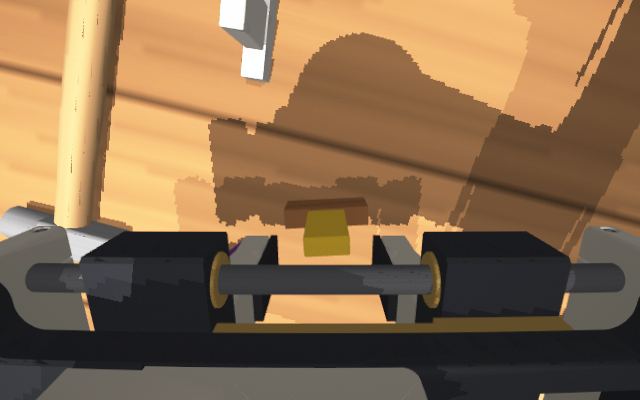

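Packer B's tab at (327,240) is centred between the fingers and square, so I descend and grip.

{"fn": "play_rows", "kwargs": {"plan": [[0,0,2.5,0,0,0],[0,0,2.2,0,0,0],[0,0,0,0,0,0],[0,0,0,0,0,0]]}}

```text
clock: 4.38
tool_pos: [0.4612, -0.2696, 0.0596]
orientation: [-180.0, -0.0, -166.3]
force: [-0.2, 0.1, 1.0]
opening: 0.05
gripper_force: 0.0
```

{"fn": "play_rows", "kwargs": {"plan": [[0,0,0,0,0,0],[0,0,0,0,0,0],[0,0,0,0,0,0],[0,0,0,0,0,0],[0,0,0,0,0,0],[0,0,0,0,0,0]], "grip": 1.5}}

```text
clock: 4.88
tool_pos: [0.4614, -0.2695, 0.0595]
orientation: [-180.0, 0.1, -166.3]
force: [-0.3, 1.6, 7.0]
opening: 0.026
gripper_force: 30.0
```

{"fn": "play_rows", "kwargs": {"plan": [[0,0,-1.5,0,0,0],[0,0,-3,0,0,0],[0,0,-4,0,0,0],[0,0,-4,0,0,0],[0,0,-1.5,0,0,0],[0,0,0,0,0,0]]}}

```text
clock: 5.38
tool_pos: [0.463, -0.2702, 0.2036]
orientation: [-179.8, 0.4, -166.3]
force: [0.6, 1.0, -1.1]
opening: 0.0262
gripper_force: 30.0
```

```bash
python3 -c "
from h import *
a=np.radians(-6.2)
for d in (-.010,-.033):
  go([.6415+d*np.cos(a),.0192+d*np.sin(a),.19],-186.2)"
```

```text
turn z 19.9 shift after turn [-13.62  30.7    1.36] | without turn [-23.26  24.22   1.36] t=5.38 ori [-179.8    0.4 -166.3] force [ 0.6  1.  -1.1]
turn z 19.9 shift after turn [-11.32  30.7    1.36] | without turn [-21.1   25.     1.36] t=5.38 ori [-179.8    0.4 -166.3] force [ 0.6  1.  -1.1]
```

{"fn": "play_rows", "kwargs": {"plan": [[0,0,0,0,0,5],[0,0,0,0,0,5],[0,0,0,0,0,5],[0,0,0,0,0,4.9],[-1.34,3.07,0,0,0,0],[-1.34,3.07,0,0,0,0],[-1.34,3.07,0,0,0,0],[-1.34,3.07,0,0,0,0],[-1.34,3.07,0,0,0,0],[-1.34,3.07,0,0,0,0],[-1.34,3.07,0,0,0,0],[-1.34,3.07,0,0,0,0],[-1.34,3.07,0,0,0,0],[-1.34,3.07,0,0,0,0],[0,0,0,0,0,0],[0,0,0,0,0,0]]}}

```text
clock: 6.72
tool_pos: [0.6273, 0.0228, 0.1969]
orientation: [-180.0, -0.1, 173.9]
force: [-0.2, 0.1, -0.8]
opening: 0.0254
gripper_force: 30.0
```

```bash
python3 - <<'E'
from h import *
a=np.radians(-6.2);d=-.012
w=snap('wrist','w3.png')
for n in('jaw_face','edging','jaw_handle','panel','packer0'):
  print(n,[(np.round(q['position'],4),round(q['score'],2)) for q in spot_point('wrist',n)[:2]])
go([.6415+d*np.cos(a),.0194+d*np.sin(a),.077],-186.2)
print(get_obs()['tool_pos'])
E
```

```text
jaw_face [(array([0.5971, 0.0227, 0.0346]), 0.88)]
edging [(array([0.6417, 0.0191, 0.0293]), 0.69), (array([0.5984, 0.0243, 0.0357]), 0.26)]
jaw_handle [(array([0.5126, 0.0307, 0.0665]), 0.85)]
panel []
packer0 [(array([ 0.6061, -0.2962,  0.0026]), 0.96), (array([ 0.5723, -0.2046,  0.0036]), 0.89)]
turn z -0.1 shift after turn [-0.27  0.07 12.17] | without turn [-0.27  0.07 12.17] t=7.02 ori [180.   -0.  173.7] force [ 0.4 -0.6 -0.3]
[0.62681099 0.02030958 0.19867216]
```

View pics/w3.png

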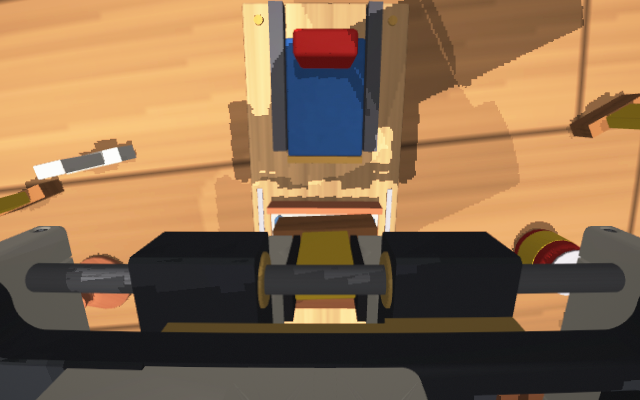

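```bash
python3 -c "
import cv2;i=cv2.imread('pics/w3.png')[140:325,235:415];cv2.imwrite('pics/c3.png',cv2.resize(i,None,fx=3.2,fy=3.2,interpolation=cv2.INTER_CUBIC))"
```

```text
(no output)
```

View pics/c3.png

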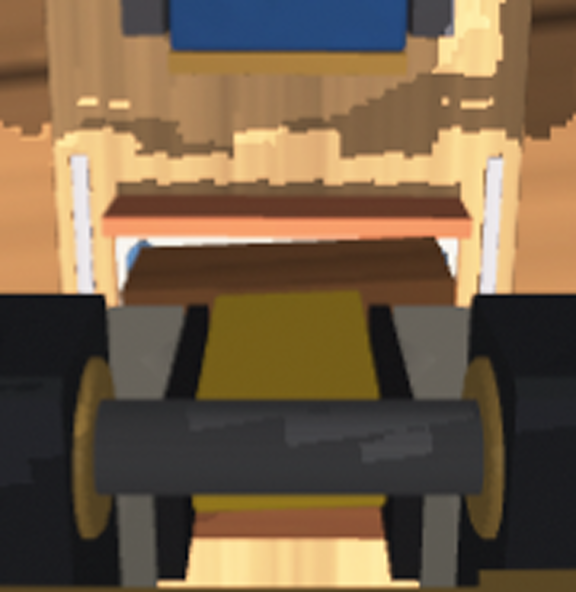

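Packer B hangs centred over the gap and within about 2° of square, with the edging line at crop row 225 and the foot at crop x 125–455. Lowering it now.

{"fn": "play_rows", "kwargs": {"plan": [[-0.25,0,1.5,0,0,0],[0,0,3,0,0,0],[0,0,3,0,0,0],[0,0,2,0,0,0],[0,0,1.5,0,0,0],[0,0,0.7,0,0,0],[0,0,0,0,0,0],[0,0,0,0,0,0],[0,0,0,0,0,0]]}}

```text
clock: 7.77
tool_pos: [0.6306, 0.021, 0.083]
orientation: [180.0, 0.1, 173.8]
force: [-0.4, 0.2, -0.5]
opening: 0.0259
gripper_force: 30.0
```

{"fn": "play_rows", "kwargs": {"plan": [[0,0,0.2,0,0,0],[0,0,0.1,0,0,0],[0,0,0,0,0,0],[0,0,0,0,0,0]]}}

```text
clock: 8.1
tool_pos: [0.6298, 0.021, 0.0789]
orientation: [180.0, 0.0, 173.8]
force: [0.2, -0.5, -0.8]
opening: 0.0255
gripper_force: 30.0
```

{"fn": "play_rows", "kwargs": {"plan": [[0,0,0.1,0,0,0],[0,0,0.08,0,0,0],[0,0,0,0,0,0],[0,0,0,0,0,0]]}}

```text
clock: 8.43
tool_pos: [0.63, 0.0211, 0.0775]
orientation: [180.0, 0.0, 173.8]
force: [-1.8, 0.3, 5.3]
opening: 0.026
gripper_force: 30.0
```

{"fn": "play_rows", "kwargs": {"plan": [[0,0,-0.05,0,0,0],[0,0,0,0,0,0],[0,0,0,0,0,0],[0,0,0,0,0,0]], "grip": 4.4}}

```text
clock: 8.77
tool_pos: [0.6297, 0.0209, 0.0771]
orientation: [-180.0, -0.0, 173.8]
force: [0.3, 0.6, 0.2]
opening: 0.0427
gripper_force: 0.0
```

{"fn": "play_rows", "kwargs": {"plan": [[0,0,-1.5,0,0,0],[0,0,-3,0,0,0],[0,0,-4,0,0,0],[0,0,-4,0,0,0],[0,0,-2,0,0,0],[0,0,0,0,0,0]]}}

```text
clock: 9.27
tool_pos: [0.6324, 0.0213, 0.2286]
orientation: [179.9, 0.5, 173.8]
force: [0.7, -0.4, 1.1]
opening: 0.0439
gripper_force: 0.0
```

```bash
python3 - <<'E'
from h import *
w=snap('wrist','w4.png')
print([(np.round(q['position'],4),round(q['score'],2)) for q in spot_point('wrist','packer0')[:4]])
go([.56,-.29,.21],-160)
E
```

```text
[(array([ 0.6082, -0.2934,  0.0039]), 0.96), (array([ 0.5734, -0.2033,  0.0079]), 0.84), (array([0.5861, 0.3124, 0.0076]), 0.77), (array([0.6331, 0.0184, 0.0191]), 0.72)]
turn z -26.2 shift after turn [ 17.22 -26.84   1.32] | without turn [  3.58 -31.69   1.32] t=9.37 ori [1.799e+02 1.000e-01 1.738e+02] force [-0.6  0.8 -0.5]
```

View pics/w4.png

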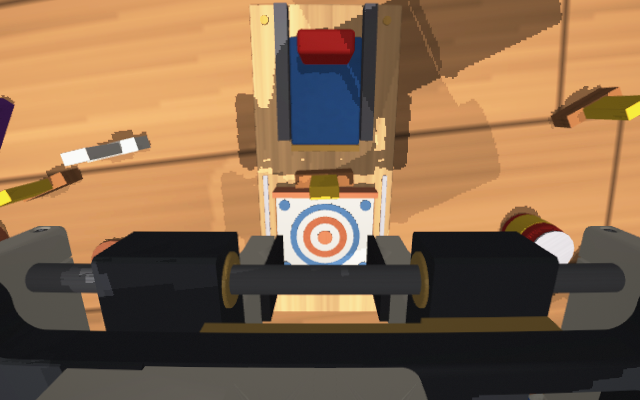

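Packer B stands square against the copper edging, foot at px (283–355,182). Now for packer A.

```bash
python3 -c "
from h import *
go([.645,-.285,.225],-156)"
```

```text
turn z -30.2 shift after turn [ 11.08 -28.58  -0.18] | without turn [ -4.82 -30.27  -0.18] t=9.37 ori [1.799e+02 1.000e-01 1.738e+02] force [-0.6  0.8 -0.5]
```

{"fn": "play_rows", "kwargs": {"plan": [[0,0,0,0,0,-5],[0,0,0,0,0,-5],[0,0,0,0,0,-5],[0,0,0,0,0,-5],[0,0,0,0,0,-5],[0,0,0,0,0,-5],[1.1,-2.86,0,0,0,0],[1.1,-2.86,0,0,0,0],[1.1,-2.86,0,0,0,0],[1.1,-2.86,0,0,0,0],[1.1,-2.86,0,0,0,0],[1.1,-2.86,0,0,0,0],[1.1,-2.86,0,0,0,0],[1.1,-2.86,0,0,0,0],[1.1,-2.86,0,0,0,0],[1.1,-2.86,0,0,0,0],[0,0,0,0,0,0],[0,0,0,0,0,0]]}}

```text
clock: 10.87
tool_pos: [0.6432, -0.2867, 0.2195]
orientation: [179.9, -0.2, -156.4]
force: [0.1, 0.7, -0.3]
opening: 0.0438
gripper_force: 0.0
```

```bash
python3 - <<'E'
from h import *
w=snap('wrist','w5.png')
print([(np.round(q['position'],4),round(q['score'],2)) for q in spot_point('wrist','packer0')[:4]])
f=fit_tab([w],.607,-.295,[10,20,30]);print(f)
x,y,a=f[0]
go([x/1e3,y/1e3,.1],a-180);go([x/1e3,y/1e3,.058],a-180)
E
```

```text
[(array([ 0.6088, -0.2957,  0.0045]), 0.92), (array([ 0.5308, -0.3401,  0.0012]), 0.73), (array([ 0.5776, -0.206 ,  0.0035]), 0.59)]
(array([ 606.2, -296.3,   11. ]), np.float64(0.26))
turn z 12.7 shift after turn [ 3.91 -0.41 12.05] | without turn [ 3.9   0.47 12.05] t=10.97 ori [ 1.799e+02 -1.000e-01 -1.563e+02] force [-0.1 -0.2 -0.2]
turn z 12.7 shift after turn [ 3.91 -0.41 16.25] | without turn [ 3.9   0.47 16.25] t=10.97 ori [ 1.799e+02 -1.000e-01 -1.563e+02] force [-0.1 -0.2 -0.2]
```

View pics/w5.png

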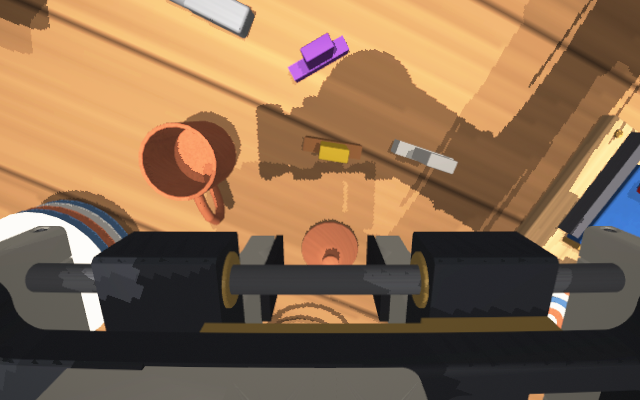

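{"fn": "play_rows", "kwargs": {"plan": [[0,0,0,0,0,6],[0,0,0,0,0,6],[1.95,-0.2,1,0,0,0],[1.95,-0.2,2,0,0,0],[0,0,3,0,0,0],[0,0,3,0,0,0],[0,0,2.3,0,0,0],[0,0,0,0,0,0],[0,0,0,0,0,0]]}}

```text
clock: 11.72
tool_pos: [0.6065, -0.2959, 0.1083]
orientation: [179.9, -0.2, -168.1]
force: [-0.1, -0.1, 1.8]
opening: 0.0439
gripper_force: 0.0
```

```bash
python3 - <<'E'
from h import *
w=snap('wrist','w6.png')
go([.6065,-.2962,.0595],-168.5)
E
```

```text
turn z 0.4 shift after turn [0.11 0.04 5.05] | without turn [0.11 0.04 5.05] t=11.77 ori [-180.    -0.  -168.1] force [ 0.5 -0.9  0.9]
```

View pics/w6.png

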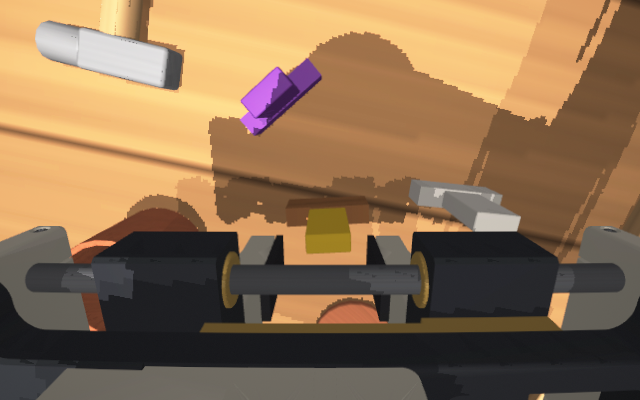

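The tab at (328,235) is square and centred. Descending to grip it.

{"fn": "play_rows", "kwargs": {"plan": [[0,0,2.5,0,0,0],[0,0,2.4,0,0,0],[0,0,0,0,0,0],[0,0,0,0,0,0]]}}

```text
clock: 12.1
tool_pos: [0.6074, -0.2968, 0.0612]
orientation: [-180.0, -0.0, -168.2]
force: [0.3, 0.2, 0.9]
opening: 0.044
gripper_force: 0.0
```

{"fn": "play_rows", "kwargs": {"plan": [[0,0,0,0,0,0],[0,0,0,0,0,0],[0,0,0,0,0,0],[0,0,0,0,0,0],[0,0,0,0,0,0],[0,0,0,0,0,0]], "grip": 1.5}}

```text
clock: 12.6
tool_pos: [0.6081, -0.2971, 0.062]
orientation: [-179.9, 0.1, -168.2]
force: [-0.9, 2.4, 5.8]
opening: 0.0258
gripper_force: 30.0
```

{"fn": "play_rows", "kwargs": {"plan": [[0,0,-1.5,0,0,0],[0,0,-3,0,0,0],[0,0,-4,0,0,0],[0,0,-4,0,0,0],[0,0,-1.5,0,0,0],[0,0,0,0,0,0]]}}

```text
clock: 13.1
tool_pos: [0.6093, -0.298, 0.2066]
orientation: [-179.7, 0.5, -168.2]
force: [0.9, -0.8, -0.8]
opening: 0.0258
gripper_force: 30.0
```

```bash
python3 -c "
from h import *
a=np.radians(-6.2)
d=-.031
go([.6415+d*np.cos(a),.0194+d*np.sin(a),.20],-186.2)"
```

```text
turn z 18.0 shift after turn [ 3.33 31.9   0.66] | without turn [-6.7  31.36  0.66] t=13.10 ori [-179.7    0.5 -168.2] force [ 0.9 -0.8 -0.8]
```

{"fn": "play_rows", "kwargs": {"plan": [[0,0,0,0,0,4.5],[0,0,0,0,0,4.5],[0,0,0,0,0,4.5],[0,0,0,0,0,4.5],[0.3,2.9,0,0,0,0],[0.3,2.9,0,0,0,0],[0.3,2.9,0,0,0,0],[0.3,2.9,0,0,0,0],[0.3,2.9,0,0,0,0],[0.3,2.9,0,0,0,0],[0.3,2.9,0,0,0,0],[0.3,2.9,0,0,0,0],[0.3,2.9,0,0,0,0],[0.3,2.9,0,0,0,0],[0.3,2.9,0,0,0,0],[0,0,0,0,0,0],[0,0,0,0,0,0],[0,0,0,0,0,0]]}}

```text
clock: 14.6
tool_pos: [0.6084, 0.0237, 0.2]
orientation: [-180.0, -0.0, 173.8]
force: [-0.7, -0.0, -0.5]
opening: 0.0258
gripper_force: 30.0
```

```bash
python3 - <<'E'
from h import *
a=np.radians(-6.2);d=-.031
w=snap('wrist','w7.png')
cv2.imwrite('pics/c7.png',cv2.resize(cv2.imread('pics/w7.png')[120:325,225:415],None,fx=2.9,fy=2.9,interpolation=cv2.INTER_CUBIC))
go([.6415+d*np.cos(a),.0194+d*np.sin(a),.0795],-186.2)
E
```

```text
turn z -0.0 shift after turn [-0.22 -0.02 12.05] | without turn [-0.22 -0.02 12.05] t=14.65 ori [-180.    -0.   173.8] force [ 0.4 -1.2 -1.5]
```

View pics/c7.png

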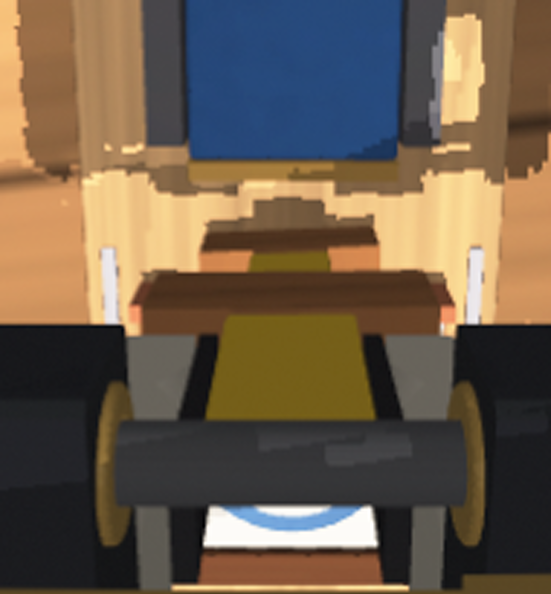

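Packer A hangs square between the jaw's brass face (crop row 180) and the first packer (crop row 248). Lowering it.

{"fn": "play_rows", "kwargs": {"plan": [[-0.22,0,1.5,0,0,0],[0,0,3,0,0,0],[0,0,3,0,0,0],[0,0,1.3,0,0,0],[0,0,0,0,0,0],[0,0,0,0,0,0]]}}

```text
clock: 15.15
tool_pos: [0.6108, 0.0223, 0.1119]
orientation: [-179.9, -0.1, 173.7]
force: [0.6, -0.7, 0.5]
opening: 0.0257
gripper_force: 30.0
```

{"fn": "play_rows", "kwargs": {"plan": [[0,0,0.8,0,0,0],[0,0,0.8,0,0,0],[0,0,0.8,0,0,0],[0,0,0.4,0,0,0],[0,0,0,0,0,0],[0,0,0,0,0,0],[0,0,0,0,0,0]]}}

```text
clock: 15.73
tool_pos: [0.6112, 0.0236, 0.0845]
orientation: [180.0, 0.0, 173.8]
force: [0.4, 0.2, -1.0]
opening: 0.0261
gripper_force: 30.0
```

{"fn": "play_rows", "kwargs": {"plan": [[0,0,0.25,0,0,0],[0,0,0.2,0,0,0],[0,0,0.1,0,0,0],[0,0,0,0,0,0],[0,0,0,0,0,0]]}}

```text
clock: 16.15
tool_pos: [0.6114, 0.0236, 0.0799]
orientation: [180.0, 0.1, 173.8]
force: [-2.3, 0.2, 8.1]
opening: 0.0257
gripper_force: 30.0
```

{"fn": "play_rows", "kwargs": {"plan": [[0,0,-0.08,0,0,0],[0,0,0,0,0,0],[0,0,0,0,0,0],[0,0,0,0,0,0]], "grip": 4.4}}

```text
clock: 16.48
tool_pos: [0.6109, 0.0235, 0.0794]
orientation: [-180.0, -0.0, 173.8]
force: [-0.8, -0.5, 0.4]
opening: 0.0429
gripper_force: 0.0
```

{"fn": "play_rows", "kwargs": {"plan": [[0,0,-1.5,0,0,0],[0,0,-3,0,0,0],[0,0,-4,0,0,0],[0,0,-2,0,0,0],[0,0,0,0,0,0],[0,0,0,0,0,0]]}}

```text
clock: 16.98
tool_pos: [0.6116, 0.0237, 0.1861]
orientation: [179.9, 0.2, 173.8]
force: [0.2, -0.1, -1.3]
opening: 0.0436
gripper_force: 0.0
```

```bash
python3 - <<'E'
from h import *
w=snap('wrist','w8.png')
h=spot_point('wrist','jaw_handle')[0]['position'];print(h,[(np.round(q['position'],4),round(q['score'],2)) for q in spot_point('wrist','packer0')[:6]])
a=np.radians(-6.2);d=-.133-.045
go([.6415+d*np.cos(a),.0194+d*np.sin(a),.19],-186.2)
E
```

```text
[0.511, 0.0334, 0.065] [(array([ 0.5768, -0.2056,  0.0042]), 0.98), (array([0.6111, 0.0237, 0.0199]), 0.82), (array([0.5879, 0.3126, 0.0051]), 0.82), (array([0.6326, 0.0175, 0.0183]), 0.57)]
turn z -0.0 shift after turn [14.64 -0.05 -0.68] | without turn [14.64 -0.06 -0.68] t=17.13 ori [-1.800e+02 -1.000e-01  1.738e+02] force [-0.1  0.2 -0.2]
```

Both packers stand in place. Next I close the fingers, go behind the handle and push.

{"fn": "play_rows", "kwargs": {"plan": [[2,0,-0.7,0,0,0],[3,0,0,0,0,0],[3,0,0,0,0,0],[3,0,0,0,0,0],[2.5,0,0,0,0,0],[1.1,0,0,0,0,0],[0,0,0,0,0,0],[0,0,2.5,0,0,0],[0,0,3,0,0,0],[0,0,3,0,0,0],[0,0,2,0,0,0],[0,0,1,0,0,0],[0,0,0,0,0,0],[0,0,0,0,0,0]], "grip": 0}}

```text
clock: 18.3
tool_pos: [0.4662, 0.0391, 0.0757]
orientation: [-179.9, -0.1, 173.8]
force: [-0.1, 1.1, 0.6]
opening: 0.0006
gripper_force: 0.0
```

```bash
python3 - <<'E'
from h import *
w=snap('side','s2.png')
cv2.imwrite('pics/cs.png',cv2.resize(cv2.imread('pics/s2.png')[130:260,240:420],None,fx=4,fy=4,interpolation=cv2.INTER_CUBIC))
a=np.radians(-6.2);d=-.133-.02
go([.6415+d*np.cos(a),.0194+d*np.sin(a),.075],-186.2)
E
```

```text
turn z -0.0 shift after turn [-2.3  -0.09  0.15] | without turn [-2.3  -0.09  0.15] t=18.35 ori [-180.    -0.   173.8] force [ 0.2  0.3 -0.6]
```

View pics/cs.png

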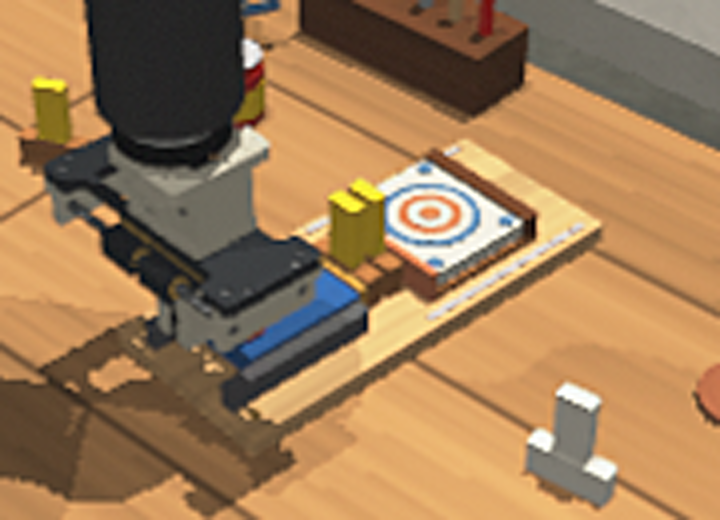

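The side crop shows two upright yellow tabs side by side at (348,230) and (366,215) between jaw and tile, with the gripper behind the handle. Pushing slowly now.

{"fn": "play_rows", "kwargs": {"plan": [[-0.7,0,0,0,0,0],[-0.7,0,0,0,0,0],[-0.5,0,0,0,0,0],[-0.3,0,0,0,0,0],[-0.3,0,0,0,0,0],[-0.3,0,0,0,0,0],[0,0,0,0,0,0],[0,0,0,0,0,0]]}}

```text
clock: 19.02
tool_pos: [0.4934, 0.0361, 0.0765]
orientation: [-180.0, -0.0, 173.8]
force: [-2.9, 1.0, 1.0]
opening: 0.0005
gripper_force: 1.3
```

{"fn": "play_rows", "kwargs": {"plan": [[-0.2,0,0,0,0,0],[-0.2,0,0,0,0,0],[-0.2,0,0,0,0,0],[-0.2,0,0,0,0,0],[0,0,0,0,0,0],[0,0,0,0,0,0]]}}

```text
clock: 19.52
tool_pos: [0.5016, 0.0352, 0.0765]
orientation: [-180.0, -0.0, 173.8]
force: [-3.8, -0.9, 2.4]
opening: 0.0001
gripper_force: 1.7
```

{"fn": "play_rows", "kwargs": {"plan": [[-0.15,0,0,0,0,0],[-0.15,0,0,0,0,0],[-0.1,0,0,0,0,0],[0,0,0,0,0,0],[0,0,0,0,0,0]]}}

```text
clock: 19.93
tool_pos: [0.5049, 0.0348, 0.0764]
orientation: [-180.0, -0.1, 173.8]
force: [-7.0, 0.7, 4.8]
opening: 0.0007
gripper_force: 3.2
```

{"fn": "play_rows", "kwargs": {"plan": [[-0.1,0,0,0,0,0],[-0.1,0,0,0,0,0],[0,0,0,0,0,0],[0,0,0,0,0,0]]}}

```text
clock: 20.27
tool_pos: [0.5049, 0.0346, 0.0763]
orientation: [-180.0, -0.3, 173.7]
force: [-16.0, 6.0, 11.7]
opening: 0.0004
gripper_force: 8.3
```

{"fn": "play_rows", "kwargs": {"plan": [[-0.1,0,0,0,0,0],[0,0,0,0,0,0],[0,0,0,0,0,0],[0,0,0,0,0,0],[0,0,0,0,0,0],[0,0,0,0,0,0]]}}

```text
clock: 20.77
tool_pos: [0.5048, 0.0346, 0.0763]
orientation: [-179.9, -0.3, 173.7]
force: [-20.9, 8.4, 16.0]
opening: 0.0007
gripper_force: 11.0
```

```bash
python3 - <<'E'
from h import *
w=snap('side','s3.png');snap('wrist')
o=get_obs();print(o['clock'],o['force'],o['tool_pos'])
for c in('side','wrist'):
  for n in('jaw_face','edging','packer0'):print(c,n,[np.round(q['position'],4).tolist()for q in spot_point(c,n) if abs(q['position'][1])<.1])
cv2.imwrite('pics/cs3.png',cv2.resize(cv2.imread('pics/s3.png')[150:235,290:390],None,fx=6,fy=6,interpolation=cv2.INTER_CUBIC))
E
```

```text
20.8667 [-21.63276827   8.57497967  16.66354576] [0.50480888 0.034565   0.07626238]
side jaw_face [[0.6146, 0.0233, 0.0329]]
side edging [[0.6398, 0.0242, 0.0321]]
side packer0 [[0.6373, 0.0203, 0.0207], [0.6217, 0.0234, 0.0226]]
wrist jaw_face []
wrist edging []
wrist packer0 []
```

View pics/cs3.png

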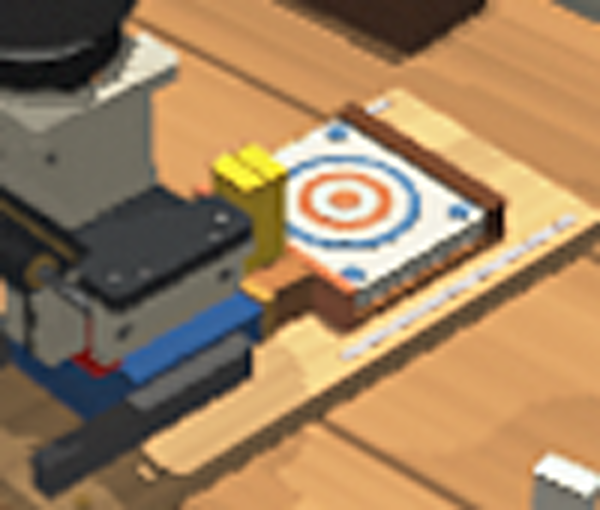

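The stack is closed: brass face, two parallel packers and edging all touch, with a steady push of about 21 N. Handing in.

```bash
python3 -c "
from plant import *
print(close_job())"
```

```text
the job is handed in; nothing more can be done
None
```

I handed the job in with two packers standing square in the gap, let go. The arm holds the jaw closed solid on them with about 21 N; the hand-in returned no verdict.

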